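# Clear the dial scale and zero its peak pointer

## Task

The weighing practical is over: empty the pan of the dial scale and nest the three stacking pots in size order, the small yellow one in the blue one in the large white one, upright on the table. Turn the black knob on the dial until the red peak pointer is back against its zero stop at the green mark, so that it stays there. Leave the scale standing where it is, neither shoved nor twisted, and do not disturb the sample jar or the iodine dropper bottle.

Things in the scene. Friction and masses are not known exactly. Their poses are not given: they have to be found in the camera images.
- scale: white mechanical dial scale, 1.7 kg, loose on four rubber feet, so a hard push or twist on its knob shifts it: 250 x 190 mm footprint (x, y), 102 mm high to the pan. Origin under the centre of its footprint on the table; x axis from the dial (front, toward the robot) to the pan (rear), z up. The dial, 110 mm across, lies at the front on a face that slopes 12 degrees down toward -x.
- pan_top (a point): centre of the top face of the round steel pan, 132 mm across, 60 mm behind the scale's origin and 102 mm above the table when empty. It sinks on its spring by up to 20 mm under load, about 5 to 8 mm under the blue pot.
- pan (a joint): how far the pan has sunk (m): 0 empty, 0.020 at the lower end; spring 245 N/m. The black load pointer follows it (225 rad per m) and pushes the red peak pointer ahead of it, so the red pointer springs away from zero again while a pot is on the pan.
- knob_grip (a point): on the knob's axis inside its bar grip, 9 mm below the bar's top. Black knob: disc 46 mm across with a bar 44 mm long, 12 thick, 22 high on it (bar's foot 13 mm below this point). z: knob axis, out of the dial, 12 deg from vertical toward the scale's -x. x: along the bar to the red pointer's tip, turns with the knob. Pinch the bar across y.
- peak_knob (a joint): angle of the knob and its red peak pointer (rad): 0 at the zero stop (brass pin by the green mark, lower left of the dial), growing clockwise as seen looking onto the dial, up to 4.6. It turns easily and stays where it is left unless the load pointer pushes it.
- large_pot: white stacking pot, round, 84 mm outside at the rim, 70 mm high, wall 3.5 mm (76 mm inside at the rim), 74 mm across the foot. Its inner floor is 24 mm above its underside. Origin: centre of the underside, z up.
- medium_pot: blue stacking pot, at first on the scale's pan: 66 mm outside at the rim, 66 mm high, wall 3.5 mm (58 mm inside at the rim), 56 mm across the foot, inner floor 24 mm above its underside, 0.15 kg. Origin: centre of the underside, z up. Nested in the white pot its rim stands 20 mm proud.
- small_pot: yellow stacking pot: 50 mm outside at the rim, 62 mm high, wall 3.5 mm, 40 mm across the foot, 0.10 kg. Origin: centre of the underside, z up. Nested in the blue pot its rim stands 20 mm proud.
- sample_jar: bystander: glass jar with green lid, 90 mm across, 69 mm high, origin at the centre of its underside
- iodine_bottle: bystander: brown dropper bottle, 29 mm across, 96 mm high, origin at the centre of its underside

How it is judged:
By the outcome, as a careful person would: the job done as asked, in the order asked, and still so for the second after the job is handed in, with the robot touching nothing.
It also fails if it takes over 72 s, if anything falls off the work surface, if the arm or the gripper's body presses on something with over 40 N, if the wrist force passes 120 N, or if a joint passes its speed limit or range.

## Robot

A 6-joint arm with a two-finger parallel gripper is mounted at the origin on a cart in front of the work surface, level with it; the furniture and walls round the work are solid. World frame = base frame: x ahead of the robot, y to its left, z up, the work surface at z = 0. Lengths are in mm, angles in rad, forces in N, time in s.
With the tool pointing down it reaches from about 275 to 1000 mm from the base axis. Payload 8.4 kg.
Tool frame: the origin (TCP) lies midway between the tips of the shut fingers; the grasp point (between the pads) lies 19 mm behind it; z points along the fingers, y is the line along which they close (so a half turn about z gives the same grasp; the last joint's range is limited). The gripper opens to 85 mm and grips with 20 to 120 N. Pads are 22 mm wide; open, the fingers measure 114 mm over their backs; the gripper's body (76 mm by 85 mm) begins 54 mm behind the grasp point. The pads swing forward as they close: fully open they stand 13 mm farther back than shut.
Start: joints at [1.149, 0.353, 1.633, -0, 1.155, -0.002], TCP at [254.735, 570.735, 231.281] pointing down, gripper open.
Joint ranges: [-2.63, 2.63], [-0.92, 2.1], [0.06, 2.66], [-1.3, 4.44], [0, 2.69], [-3.02, 3.02]. Speed limits (rad/s): [2.22, 2.22, 2.79, 3.14, 3.14, 3.14].

## Interface

Orientations are given as [roll, pitch, yaw] about the fixed x, y, z axes, in that order (R = Rz(yaw) Ry(pitch) Rx(roll)).
In Python, from rig import r, cams gives the robot as it stands. The module is installed in compiled form; this text tells all that it offers.
- The arm moves only by the tool send_rows, never from a script. Its argument "targets" is one flat list of numbers, 7 for each row, row after row: the shift along the tool's x, y, z in m, then the turn, a rotation vector about the tool's x, y, z in rad, then the opening, from -1 (shut) to 1 (fully open). In form: [tx, ty, tz, wx, wy, wz, fingers, tx, ty, tz, wx, wy, wz, fingers, ...]. A call has 1 to 12 rows; each row is the pose to reach, as a shift and turn from the pose commanded when the call began, along the tool's axes at that moment; what a row does not reach only later rows make up. A row lasts 1/12 s, in which the tool goes at most 41.7 mm and 7.16 degrees, less where a joint would pass 70% of its speed; a pose out of reach is approached as far as the arm can. A call with a gripper value outside its range is refused whole. The fingers move at their own pace and stop on an object; "grip_force" is the grip in N (left out, the last holds). Time passes only in rows, so rows that repeat a pose let the fingers close. It gives the time, the measured TCP pose, the force, the opening and the grip force at its end, in the units of the state.
- r.sense(): the state, without advancing time (a new reading comes with each control period).
- cams.grab_frame(name): name is "scene" or "top" or "wrist"; returns a dict with "color" (384x512x3 uint8, blue, green, red), "fx", "fy", "cx", "cy" (pixels), "xyz" and "attitude" of the camera in the world. Camera axes: x right, y down, z forward; pixel columns grow to the right and rows downward; lengths in mm; the calibration is good to about 2 mm. A picture is of the moment at which its call begins. There is no depth.
- r.sign_off(): hands the job in; it is judged then, once.
The state is a dict: "clock": time; "qpos": joint angles; "qvel": joint speeds; "joint_efforts": joint torques, N m; "eef_pos": TCP position; "tcp_rot": TCP orientation; "contact_force": force on the tool from outside, world axes, zero at the start; "wrist_torque": the same for the moment, N m; "opening": opening from 0.0 (shut) to 1.0 (fully open); "grasp_force": force on a finger pad.
Only numpy, scipy, OpenCV 4.12 (cv2) and the standard library are available. Lean on these libraries where they do the work, as an engineer would, in place of code of your own. Each camera call takes 0.05 s, during which the arm holds its last target. There are 200 camera calls.

## Working session

There is one attempt and no reset: what is moved stays moved. The work goes in short steps, Python scripts to look and compute and a tool call to move; the robot and the scene stay as the last step left them, time stands still between calls to the robot, and variables do not carry over. Pictures are saved under pics/ and viewed, at most 10 in all, crops included, and the job is handed in when it is done.

Besides the shell and the picture viewer there is one more tool, called after "Call:" in YAML: its name, and indented under it one key for each argument. send_rows: Moves the arm, as the interface text tells. Its arguments: {"type":"object","properties":{"targets":{"type":"array"},"grip_force":{"type":"number"}},"required":["targets"]}

```bash
mkdir -p pics; python3 - <<'E'
from rig import r,cams
import cv2,numpy as np
for n in ("scene","top"):
    f=cams.grab_frame(n); cv2.imwrite(f"pics/{n}0.png",cv2.resize(f["color"],None,fx=1.5,fy=1.5,interpolation=cv2.INTER_CUBIC))
    print(n,[f[k] for k in("fx","fy","cx","cy","xyz","attitude")])
print(r.sense())
E
```

```text
scene [392.23279290865986, 392.23279290865986, 260.21291242945955, 189.37291151818448, array([-147.14318331, -545.06115065,  542.62958007]), array([-2.03937822,  0.00359824, -1.02243802])]
top [392.1848053254108, 392.1848053254108, 259.3458014962522, 187.48223777053977, array([ 542.10339637,  -68.90261232, 1280.54195423]), array([-3.09007374e+00, -5.39344228e-04, -1.54152804e+00])]
{'clock': 0.1, 'qpos': array([ 1.14858418e+00,  3.53603928e-01,  1.63405577e+00, -2.39594440e-05,
        1.15520191e+00, -2.42492087e-03]), 'qvel': array([ 0.00118304, -0.00230359, -0.001202  , -0.00010357, -0.00051286,
       -0.00053588]), 'joint_efforts': array([ 4.73302907e-05, -6.06359982e+01, -3.42820430e+01, -9.21755856e-06,
        3.99818702e-03,  6.76840642e-06]), 'eef_pos': array([254.57482037, 570.33558827, 230.62282357]), 'tcp_rot': array([-3.14032364e+00,  1.88304464e-05,  2.72181513e+00]), 'contact_force': array([-0.16483638,  0.09572198,  0.22451999]), 'wrist_torque': array([-0.06894372, -0.02424356,  0.02619819]), 'grasp_force': 0.0, 'opening': 0.998761383253283}
```

View pics/scene0.png

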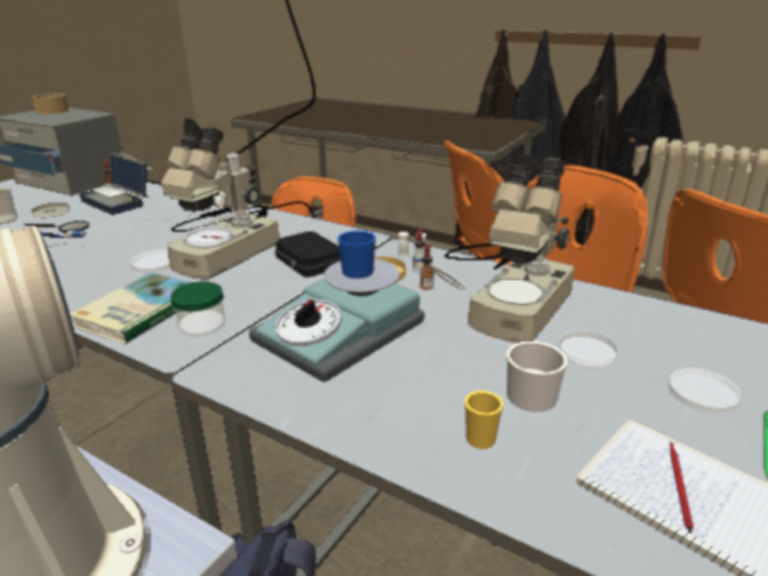

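View pics/top0.png

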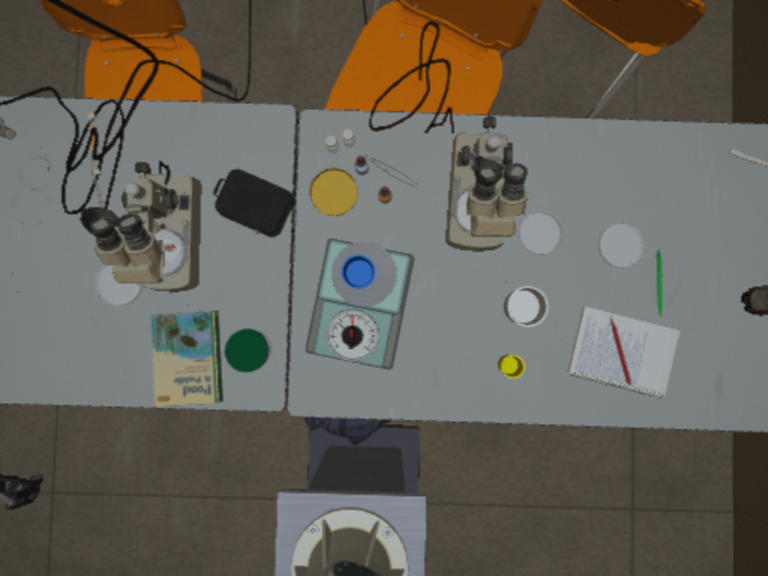

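The scene view shows the scale with the blue pot on its pan at (357,255). The dial is at (308,320), the white pot at (534,375), the yellow pot at (483,418) and the jar at (199,308). In the top view these are blue (358,271), dial (352,335), white (527,306), yellow (512,366), jar (247,350) and bottle (385,194).

```bash
cat > h.py <<'E'
from rig import r,cams
import cv2,numpy as np
from scipy.spatial.transform import Rotation as R
def Rc(f): return R.from_euler('xyz',f["attitude"]).as_matrix()
def p2w(f,u,v,z):
    d=Rc(f)@np.array([(u-f["cx"])/f["fx"],(v-f["cy"])/f["fy"],1]); o=np.array(f["xyz"])
    return o+d*(z-o[2])/d[2]
def w2p(f,p):
    c=Rc(f).T@(np.array(p)-f["xyz"]); return np.array([f["fx"]*c[0]/c[2]+f["cx"],f["fy"]*c[1]/c[2]+f["cy"]])
def crop(f,u0,v0,w,h,s): return cv2.resize(f["color"][v0:v0+h,u0:u0+w],None,fx=s,fy=s,interpolation=cv2.INTER_CUBIC)
E
python3 - <<'E'
from h import *
t=cams.grab_frame("top"); s=cams.grab_frame("scene")
a=crop(t,200,155,80,95,6)  # 480x570
b=crop(t,320,185,50,70,6)  # 300x420
im=np.zeros((570,780,3),np.uint8); im[:,:480]=a; im[:420,480:]=b
cv2.imwrite("pics/c1.png",im)
for n,(u,v,z) in dict(blue=(358/1.5,271/1.5,160),white=(527/1.5,306/1.5,70),yel=(512/1.5,366/1.5,62),jar=(247/1.5,350/1.5,69),knob=(352/1.5,335/1.5,95),bot=(385/1.5,194/1.5,96)).items(): print(n,p2w(t,u,v,z).round(0))
E
```

```text
blue [618.  -8. 160.]
white [ 562. -353.   70.]
yel [ 438. -326.   62.]
jar [455. 219.  69.]
knob [493.   3.  95.]
bot [780. -54.  96.]
```

View pics/c1.png

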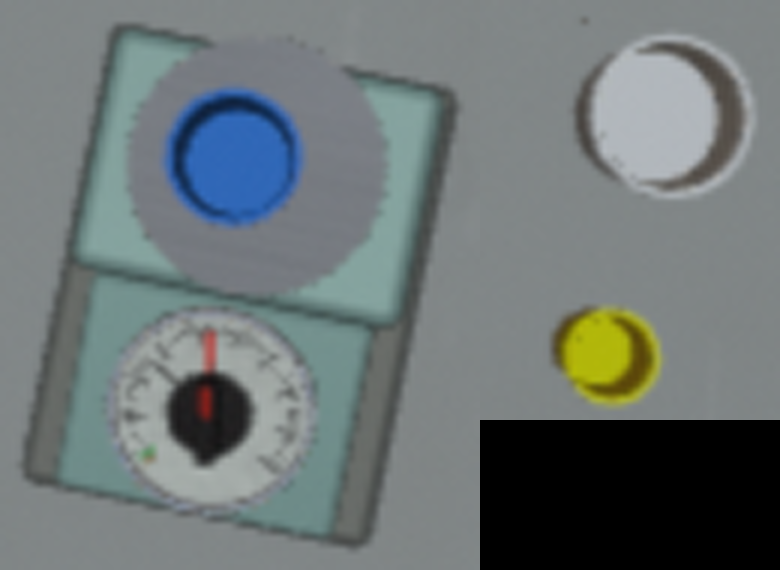

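Crop readings: blue rim (234,157), pan (257,167), dial (212,411), red tip (209,332), green mark (148,455), white rim (671,116), yellow rim (612,357). The red pointer is about 120° clockwise from the green mark.

```bash
cat >> h.py <<'E'
def rel(p,yaw=None,tilt=None):
    s=r.sense(); T=R.from_euler('xyz',s["tcp_rot"]); print("pos",s["eef_pos"].round(1),"rpy",s["tcp_rot"].round(3),"q",s["qpos"].round(2),"t",round(s["clock"],2))
    print("shift m",(T.inv().apply(np.array(p)-s["eef_pos"])/1000).round(4))
E
python3 - <<'E'
from h import *
t=cams.grab_frame("top"); s=cams.grab_frame("scene")
P={}
for n,(x,y,z,o) in dict(blue=(234,157,162,0),pan=(257,167,96,0),dial=(212,411,75,0),tip=(209,332,80,0),green=(148,455,72,0),FL=(30,484,20,0),FR=(362,546,20,0),BL=(117,26,40,0),BR=(455,92,40,0),white=(671-480,116,70,1),yel=(612-480,357,62,1)).items():
    u0,v0=[(200,155),(320,185)][o]; u,v=u0+(x+.5)/6-.5,v0+(y+.5)/6-.5
    P[n]=p2w(t,u,v,z); print(n,P[n].round(1), "scene px",w2p(s,P[n]).round(1))
rel([P['blue'][0],P['blue'][1],240])
cv2.imwrite("pics/s1.png",np.hstack([crop(s,165,145,130,110,6)]))
E
```

```text
blue [617.3  -7.9 162. ] scene px [237.4 157.6]
pan [617.  -16.1  96. ] scene px [240.6 181.6]
dial [492.9   3.9  75. ] scene px [205.5 206.5]
tip [533.1   6.4  80. ] scene px [214.6 197.8]
green [469.4  36.   72. ] scene px [189.1 208.3]
FL [449.1 102.9  20. ] scene px [165.2 222.9]
FR [421.4 -74.9  20. ] scene px [214.7 249.8]
BL [693.2  62.9  40. ] scene px [233.3 183.1]
BR [ 663.4 -117.1   40. ] scene px [282.4 202.6]
white [ 562.1 -353.1   70. ] scene px [356.9 237.1]
yel [ 437.4 -326.7   62. ] scene px [321.9 267.3]
pos [254.7 570.6 231.1] rpy [-3.141  0.     2.722] q [ 1.15  0.35  1.63 -0.    1.16 -0.  ] t 0.3
shift m [-0.5669 -0.3806 -0.0088]
```

View pics/s1.png

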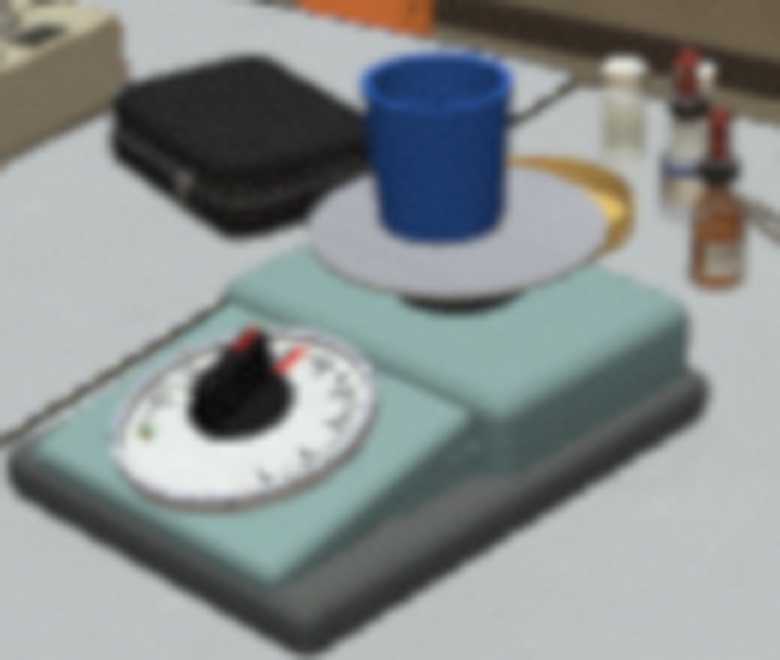

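Scene crop: blue rim (437,85), dial centre (245,417), bar with red stripe (240,345). The blue rim agrees with the top-view fix. Next I move above the blue pot.

Call:
send_rows:
  targets: [-0.283,-0.19,-0.009,0,0,0,1,-0.567,-0.381,-0.009,0,0,0,1,-0.567,-0.381,-0.009,0,0,0,1,-0.567,-0.381,-0.009,0,0,0,1,-0.567,-0.381,-0.009,0,0,0,1,-0.567,-0.381,-0.009,0,0,0,1,-0.567,-0.381,-0.009,0,0,0,1,-0.567,-0.381,-0.009,0,0,0,1,-0.567,-0.381,-0.009,0,0,0,1,-0.567,-0.381,-0.009,0,0,0,1,-0.567,-0.381,-0.009,0,0,0,1,-0.567,-0.381,-0.009,0,0,0,1]

```text
clock: 1.3
eef_pos: [520.8, 145.0, 238.3]
tcp_rot: [3.141, 0.0, 2.722]
contact_force: [0.5, 1.3, 0.2]
opening: 0.998
grasp_force: 0.0
```

```bash
python3 -c "
from h import *
rel([617.3,-7.9,240])"
```

```text
pos [520.8 145.  238.3] rpy [3.141 0.    2.722] q [ 0.27  0.21  1.81  0.    1.12 -0.88] t 1.3
shift m [-0.1505 -0.1003 -0.0017]
```

Call:
send_rows:
  targets: [-0.1505,-0.1,-0.0017,0,0,0,1,-0.1505,-0.1,-0.0017,0,0,0,1,-0.1505,-0.1,-0.0017,0,0,0,1,-0.1505,-0.1,-0.0017,0,0,0,1,-0.1505,-0.1,-0.0017,0,0,0,1,-0.1505,-0.1,-0.0017,0,0,0,1,-0.1505,-0.1,-0.0017,0,0,0,1,-0.1505,-0.1,-0.0017,0,0,0,1]

```text
clock: 1.97
eef_pos: [615.9, -4.8, 239.4]
tcp_rot: [3.142, -0.001, 2.722]
contact_force: [0.2, 0.9, -0.2]
opening: 1.002
grasp_force: 0.0
```

```bash
python3 -c "
from h import *
rel([617.3,-7.9,139.5])
f=cams.grab_frame('wrist'); print(f['xyz'],f['attitude']); cv2.imwrite('pics/w1.png',f['color']); print(w2p(f,[617.3,-7.9,162]),w2p(f,[492.9,3.9,60]))"
```

```text
pos [615.9  -4.8 239.4] rpy [ 3.142e+00 -1.000e-03  2.722e+00] q [-0.01  0.33  1.64  0.    1.17 -1.16] t 1.97
shift m [-0.0026 -0.0023  0.0999]
[541.23927608  28.22197142 381.69611123] [ 2.81962364e+00 -4.69580095e-04  1.15133417e+00]
[253.65054229 202.4555647 ] [213.70754451  53.22006602]
```

View pics/w1.png

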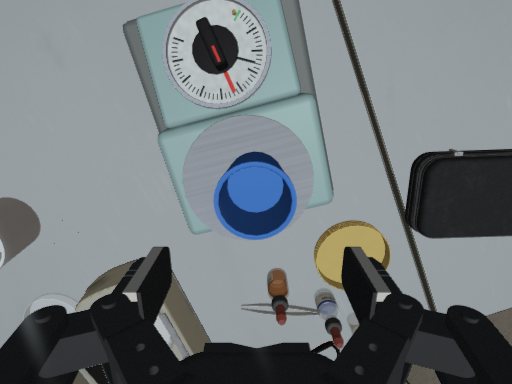

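Wrist view: the blue rim is centred at (255,200), within about 1 mm of the prediction. The dial is at (217,51), its bar runs (203,18) to (224,68), the pointer tip is at (234,93) and the green mark at (236,13). I descend and grip.

Call:
send_rows:
  targets: [-0.002,-0.002,0.04,0,0,0,1,-0.002,-0.002,0.07,0,0,0,1,-0.002,-0.002,0.09,0,0,0,1,-0.002,-0.002,0.0995,0,0,0,1,-0.002,-0.002,0.0995,0,0,0,1,-0.002,-0.002,0.0995,0,0,0,0.5,-0.002,-0.002,0.0995,0,0,0,0.3,-0.002,-0.002,0.0995,0,0,0,0.3,-0.002,-0.002,0.0995,0,0,0,0.3,-0.002,-0.002,0.0995,0,0,0,0.3,-0.002,-0.002,0.0995,0,0,0,0.3,-0.002,-0.002,0.0995,0,0,0,0.3]
  grip_force: 25

```text
clock: 3.02
eef_pos: [618.2, -8.3, 140.7]
tcp_rot: [3.141, 0.001, 2.722]
contact_force: [0.8, 1.0, 0.8]
opening: 0.752
grasp_force: 27.5
```

```bash
python3 -c "
from h import *
for p in ([618,-8,205],[545,-180,205],[545,-300,205],[562.1,-353.1,205]): rel(p)" | grep shift
```

```text
shift m [ 0.0002  0.0003 -0.0643]
shift m [-0.0032 -0.1865 -0.0644]
shift m [-0.0521 -0.2961 -0.0644]
shift m [-0.0894 -0.3376 -0.0643]
```

Call:
send_rows:
  targets: [0,0,-0.015,0,0,0,0.3,0,0,-0.04,0,0,0,0.3,0,0,-0.065,0,0,0,0.3,0,-0.02,-0.065,0,0,0,0.3,-0.001,-0.05,-0.065,0,0,0,0.3,-0.002,-0.085,-0.065,0,0,0,0.3,-0.003,-0.12,-0.065,0,0,0,0.3,-0.003,-0.155,-0.065,0,0,0,0.3,-0.003,-0.1865,-0.065,0,0,0,0.3,-0.016,-0.215,-0.065,0,0,0,0.3,-0.028,-0.243,-0.065,0,0,0,0.3,-0.04,-0.27,-0.065,0,0,0,0.3]

```text
clock: 4.02
eef_pos: [543.3, -272.9, 205.1]
tcp_rot: [-3.141, -0.001, 2.721]
contact_force: [1.4, -0.6, -1.7]
opening: 0.749
grasp_force: 28.3
```

Call:
send_rows:
  targets: [-0.01,-0.02,0,0,0,0,0.3,-0.025,-0.045,0,0,0,0,0.3,-0.045,-0.065,0,0,0,0,0.3,-0.049,-0.068,0,0,0,0,0.3,-0.049,-0.068,0,0,0,0,0.3,-0.049,-0.068,0,0,0,0,0.3]

```text
clock: 4.52
eef_pos: [560.6, -352.8, 204.5]
tcp_rot: [3.141, -0.002, 2.721]
contact_force: [0.6, 0.2, -2.4]
opening: 0.752
grasp_force: 28.4
```

```bash
python3 -c "
from h import *
rel([562.1,-353.1,120]);rel([562.1,-353.1,68.5])
f=cams.grab_frame('wrist'); g=cams.grab_frame('scene');cv2.imwrite('pics/w2.png',np.hstack([cv2.resize(f['color'],(400,300)),cv2.resize(crop(g,290,130,128,96,3),(400,300))]))"
```

```text
pos [ 560.6 -352.8  204.5] rpy [ 3.141e+00 -2.000e-03  2.721e+00] q [-0.56  0.44  1.57  0.    1.14 -1.71] t 4.52
shift m [-0.0017  0.0003  0.0845]
pos [ 560.6 -352.8  204.5] rpy [ 3.141e+00 -2.000e-03  2.721e+00] q [-0.56  0.44  1.57  0.    1.14 -1.71] t 4.52
shift m [-0.0017  0.0003  0.136 ]
```

View pics/w2.png

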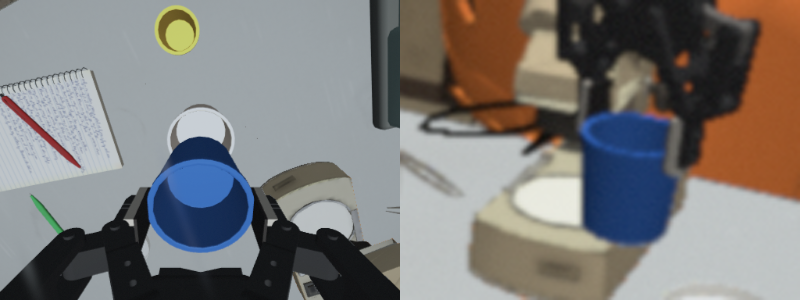

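The left half shows the blue pot held centrally over the white rim at (201,133), with the yellow pot at (177,30). The right half shows the fingertips about 18 mm below the rim. I lower it to just above the seat.

Call:
send_rows:
  targets: [-0.0015,0,0.03,0,0,0,0.3,-0.0015,0,0.06,0,0,0,0.3,-0.0015,0,0.08,0,0,0,0.3,-0.0015,0,0.095,0,0,0,0.3,-0.0015,0,0.108,0,0,0,0.3,-0.0015,0,0.12,0,0,0,0.3,-0.0015,0,0.127,0,0,0,0.3,-0.0015,0,0.1325,0,0,0,0.3,-0.0015,0,0.1325,0,0,0,0.3,-0.0015,0,0.1325,0,0,0,0.3]

```text
clock: 5.45
eef_pos: [562.9, -353.9, 73.1]
tcp_rot: [-3.142, 0.0, 2.722]
contact_force: [-0.3, -0.7, -0.8]
opening: 0.746
grasp_force: 28.4
```

Call:
send_rows:
  targets: [0,0,0.003,0,0,0,0.3,0,0,0.0035,0,0,0,0.3,0,0,0.0035,0,0,0,0.3]

```text
clock: 5.7
eef_pos: [563.4, -354.4, 70.2]
tcp_rot: [-3.141, 0.002, 2.722]
contact_force: [0.1, -0.4, 2.8]
opening: 0.75
grasp_force: 28.6
```

Call:
send_rows:
  targets: [0,0,0.0035,0,0,0,0.6,0,0,0.0035,0,0,0,0.7,0,0,0.0035,0,0,0,0.85,0,0,0,0,0,0,1,0,0,0,0,0,0,1,0,0,-0.03,0,0,0,1,0,0,-0.06,0,0,0,1,0,0,-0.09,0,0,0,1,0,0,-0.11,0,0,0,1,0,0,-0.11,0,0,0,1]

```text
clock: 6.53
eef_pos: [565.0, -355.3, 184.8]
tcp_rot: [-3.14, 0.008, 2.722]
contact_force: [0.2, -0.5, 0.9]
opening: 1.0
grasp_force: 0.0
```

```bash
python3 -c "
from h import *
rel([437.4,-326.7,180]);rel([437.4,-326.7,42])
f=cams.grab_frame('wrist'); g=cams.grab_frame('scene');cv2.imwrite('pics/w3.png',np.hstack([cv2.resize(f['color'],(400,300)),cv2.resize(crop(g,290,200,128,96,3),(400,300))]))
print(w2p(f,[437.4,-326.7,62]),w2p(f,[562.1,-353.1,90]))"
```

```text
pos [ 565.  -355.3  184.8] rpy [-3.14   0.008  2.722] q [-0.56  0.46  1.58 -0.    1.09 -1.71] t 6.53
shift m [ 0.1282 -0.0258  0.0038]
pos [ 565.  -355.3  184.8] rpy [-3.14   0.008  2.722] q [-0.56  0.46  1.58 -0.    1.09 -1.71] t 6.53
shift m [ 0.1293 -0.0257  0.1418]
[223.9904562   26.10625628] [257.74889648 187.29655751]
```

View pics/w3.png

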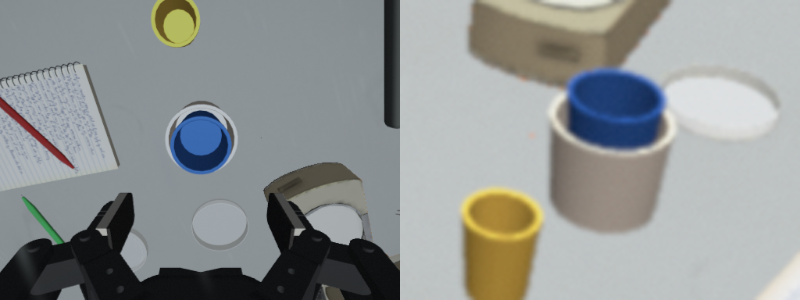

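Blue is seated in white: its rim reads (201,145), within 1 mm of the predicted centre. Yellow reads (175,20), also as predicted. Now I pick the yellow pot.

Call:
send_rows:
  targets: [0.04,-0.008,0.004,0,0,0,1,0.08,-0.016,0.004,0,0,0,1,0.115,-0.023,0.004,0,0,0,1,0.128,-0.026,0.01,0,0,0,1,0.128,-0.026,0.04,0,0,0,1,0.128,-0.026,0.07,0,0,0,1,0.128,-0.026,0.07,0,0,0,1,0.128,-0.026,0.07,0,0,0,1]

```text
clock: 7.3
eef_pos: [433.5, -324.2, 107.4]
tcp_rot: [3.14, -0.005, 2.722]
contact_force: [-0.1, -0.8, 0.0]
opening: 1.001
grasp_force: 0.0
```

```bash
python3 -c "
from h import *
rel([437.4,-326.7,42.5])"
```

```text
pos [ 433.5 -324.2  107.4] rpy [ 3.14  -0.005  2.722] q [-0.64  0.38  1.91  0.    0.85 -1.8 ] t 7.3
shift m [-0.0049 -0.0007  0.0649]
```

Call:
send_rows:
  targets: [-0.004,0,0.03,0,0,0,1,-0.004,0,0.05,0,0,0,1,-0.004,0,0.062,0,0,0,1,-0.004,0,0.064,0,0,0,1,-0.004,0,0.064,0,0,0,0.5,-0.004,0,0.064,0,0,0,0,-0.004,0,0.064,0,0,0,0,-0.004,0,0.064,0,0,0,0,-0.004,0,0.064,0,0,0,0,-0.004,0,0.064,0,0,0,0,-0.004,0,0.064,0,0,0,0,-0.004,0,0.064,0,0,0,0]

```text
clock: 8.3
eef_pos: [439.7, -327.6, 46.9]
tcp_rot: [-3.141, 0.002, 2.722]
contact_force: [-0.9, 0.3, 5.7]
opening: 0.558
grasp_force: 24.8
```

```bash
python3 -c "
from h import *
rel([562.1,-353.1,150])"
```

```text
pos [ 439.7 -327.6   46.9] rpy [-3.141e+00  2.000e-03  2.722e+00] q [-0.64  0.48  1.93  0.    0.72 -1.79] t 8.3
shift m [-0.1224  0.0266 -0.1029]
```

Call:
send_rows:
  targets: [0,0,-0.02,0,0,0,0,0,0,-0.05,0,0,0,0,0,0,-0.085,0,0,0,0,-0.002,0,-0.115,0,0,0,0,-0.02,0.004,-0.118,0,0,0,0,-0.05,0.011,-0.118,0,0,0,0,-0.08,0.018,-0.118,0,0,0,0,-0.105,0.023,-0.118,0,0,0,0,-0.12,0.026,-0.118,0,0,0,0,-0.122,0.0265,-0.118,0,0,0,0,-0.122,0.0265,-0.118,0,0,0,0,-0.122,0.0265,-0.118,0,0,0,0]

```text
clock: 9.3
eef_pos: [560.0, -352.3, 163.4]
tcp_rot: [-3.142, -0.001, 2.722]
contact_force: [1.0, 0.6, -1.5]
opening: 0.55
grasp_force: 26.3
```

```bash
python3 -c "
from h import *
rel([562.1,-353.1,100])
f=cams.grab_frame('wrist'); g=cams.grab_frame('scene');cv2.imwrite('pics/w4.png',np.hstack([cv2.resize(f['color'],(400,300)),cv2.resize(crop(g,290,170,128,96,3),(400,300))]))"
```

```text
pos [ 560.  -352.3  163.4] rpy [-3.142e+00 -1.000e-03  2.722e+00] q [-0.56  0.47  1.61 -0.    1.06 -1.71] t 9.3
shift m [-0.0023  0.0001  0.0634]
```

View pics/w4.png

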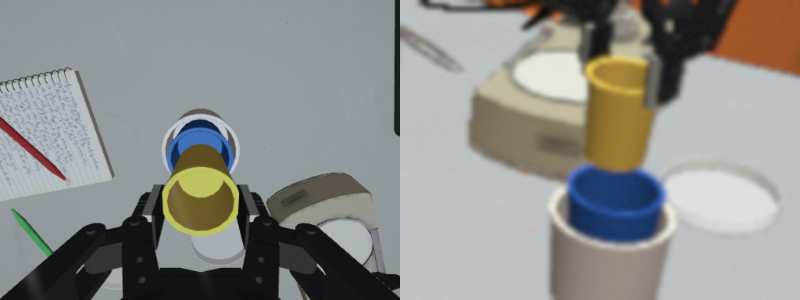

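The yellow pot is held upright and centred over the blue one, with its foot at (615,165) above the blue rim at (615,185). I lower it in.

Call:
send_rows:
  targets: [-0.002,0,0.015,0,0,0,0,-0.002,0,0.03,0,0,0,0,-0.002,0,0.042,0,0,0,0,-0.002,0,0.052,0,0,0,0,-0.002,0,0.06,0,0,0,0,-0.002,0,0.065,0,0,0,0,-0.002,0,0.067,0,0,0,0,-0.002,0,0.067,0,0,0,0,-0.002,0,0.067,0,0,0,0]

```text
clock: 10.15
eef_pos: [563.1, -353.6, 96.6]
tcp_rot: [-3.141, 0.001, 2.722]
contact_force: [0.4, -0.0, -0.9]
opening: 0.553
grasp_force: 26.3
```

Call:
send_rows:
  targets: [0,0,0.001,0,0,0,0.2,0,0,0.001,0,0,0,0.35,0,0,0.001,0,0,0,0.5,0,0,0,0,0,0,0.6,0,0,0,0,0,0,0.6,0,0,-0.03,0,0,0,0.6,0,0,-0.06,0,0,0,0.6,0,0,-0.09,0,0,0,0.6,0,0,-0.11,0,0,0,0.6,0,0,-0.11,0,0,0,0.6]

```text
clock: 10.98
eef_pos: [565.1, -354.8, 211.8]
tcp_rot: [-3.14, 0.008, 2.722]
contact_force: [0.8, -0.7, 0.8]
opening: 0.797
grasp_force: 0.0
```

```bash
python3 -c "
from h import *
rel([520,-120,250])
f=cams.grab_frame('wrist');g=cams.grab_frame('scene');t=cams.grab_frame('top')
im=np.zeros((580,800,3),np.uint8)
im[:285,:380]=cv2.resize(f['color'],(380,285)); im[:300,400:]=cv2.resize(crop(g,290,190,128,96,3),(400,300))
im[300:580,400:]=crop(t,200,200,80,56,5); im[300:580,:400]=crop(g,180,185,80,56,5)
cv2.imwrite('pics/w5.png',im)"
```

```text
pos [ 565.1 -354.8  211.8] rpy [-3.14   0.008  2.722] q [-0.56  0.43  1.56  0.    1.14 -1.71] t 10.98
shift m [ 0.1366  0.196  -0.0395]
```

View pics/w5.png

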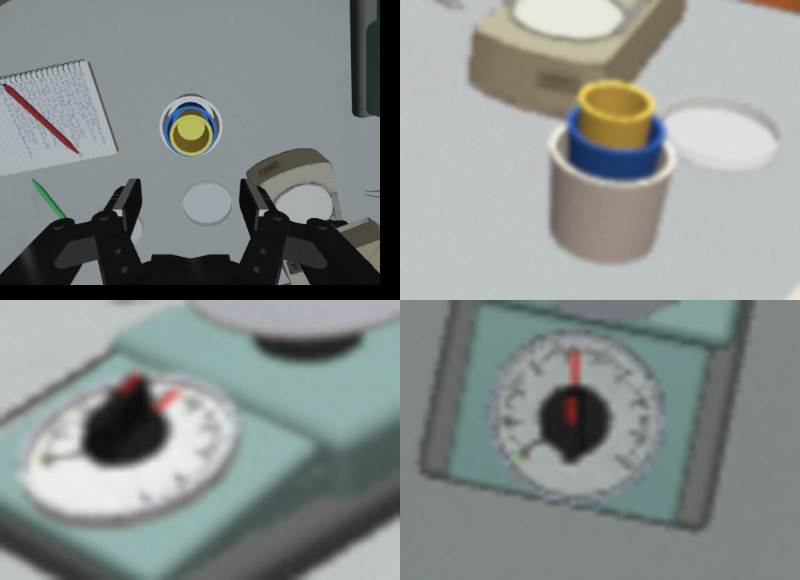

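All three pots are nested, the pan is empty and the black load pointer is back at zero. The dial centre reads (577,417) in the top crop (bottom right) and (131,449) in the scene crop (bottom left). Next I triangulate the dial and plan the knob pose.

```bash
cat >> h.py <<'E'
def tri(obs):  # [(f,u,v)]
    A=[];b=[]
    for f,u,v in obs:
        d=Rc(f)@np.array([(u-f["cx"])/f["fx"],(v-f["cy"])/f["fy"],1]); d/=np.linalg.norm(d); M=np.eye(3)-np.outer(d,d); A.append(M); b.append(M@f["xyz"])
    p=np.linalg.lstsq(np.vstack(A),np.hstack(b),rcond=None)[0]; print([ (w2p(f,p)-[u,v]).round(1) for f,u,v in obs]); return p
def plan(p,Rt):  # relative shift (m) and rotvec in tool axes to world pose
    s=r.sense(); T=R.from_euler('xyz',s["tcp_rot"]); print("pos",s["eef_pos"].round(1),"rpy",s["tcp_rot"].round(3),"q",s["qpos"].round(2),"t",round(s["clock"],2))
    print("shift",(T.inv().apply(np.array(p)-s["eef_pos"])/1000).round(4),"rot",(T.inv()*Rt).as_rotvec().round(4))
def tool(bar,yaw=np.radians(-9.2),tilt=np.radians(12)):  # tool x at angle bar (world-ish yaw) in dial plane, z into dial
    S=R.from_euler('z',yaw)*R.from_euler('y',-tilt)
    return S*R.from_euler('z',bar-yaw)*R.from_euler('x',np.pi)
E
python3 - <<'E'
from h import *
t=cams.grab_frame("top"); s=cams.grab_frame("scene")
w=dict(cams.grab_frame("wrist")); w["xyz"]=np.array([541.239,28.222,381.696]); w["attitude"]=np.array([2.8196236,-.00046958,1.15133417])
T=lambda x,y:(t,200+(x-400+.5)/5-.5,200+(y-300+.5)/5-.5); S=lambda x,y:(s,180+(x+.5)/5-.5,185+(y-300+.5)/5-.5)
d=tri([T(577.5,417.5),S(131,449),(w,217,51)]); print("dial",d.round(1))
print("tip",tri([T(576,352),S(176,395),(w,234,93)]).round(1))
print("green",tri([T(524,455),S(46,461),(w,236,13)]).round(1))
tl=tool(0.1); print("axis",tl.apply([0,0,-1]).round(3))
plan(d+tl.apply([0,0,-1])*130, tl)
E
```

```text
[array([-0.3, -0. ]), array([-0.5,  0.1]), array([-1.2,  1.5])]
dial [492.    5.5  52.6]
[array([-0.1, -0.3]), array([ 0.3, -0. ]), array([-0.3, -1.3])]
tip [533.6   6.6  63.1]
[array([-0.2, -0.1]), array([-0.1,  0. ]), array([-0.9,  0.4])]
green [467.6  38.4  48.2]
axis [-0.205  0.033  0.978]
pos [ 562.1 -352.9  204.7] rpy [ 3.141e+00 -2.000e-03  2.722e+00] q [-0.56  0.44  1.57  0.    1.14 -1.71] t 11.28
shift [0.2361 0.2918 0.0256] rot [-2.8690e-01 -1.5000e-03  2.6089e+00]
```

The triangulation is consistent: dial (492, 5.5, 52.6), with the pointer about 2.20 rad clockwise of the green mark. I move to a hover aligned with the bar.

```bash
python3 - <<'E'
from h import *
tl=tool(0.02); plan(np.array([492,5.5,52.6])+tl.apply([0,0,-1])*130, tl)
E
```

```text
pos [ 562.1 -352.9  204.7] rpy [ 3.141e+00 -2.000e-03  2.722e+00] q [-0.56  0.44  1.57  0.    1.14 -1.71] t 11.28
shift [0.2361 0.2918 0.0256] rot [-0.2926  0.0102  2.6883]
```

Call:
send_rows:
  targets: [0.01,0.02,-0.02,0,0,0,0.3,0.025,0.045,-0.03,0,0,0.12,0.2,0.05,0.075,-0.03,0,0,0.24,0,0.075,0.105,-0.03,0,0,0.36,-0.2,0.1,0.135,-0.03,0,0,0.48,-0.2,0.125,0.165,-0.03,0,0,0.6,-0.2,0.15,0.195,-0.02,0,0,0.72,-0.2,0.175,0.22,-0.01,0,0,0.84,-0.2,0.2,0.25,0,0,0,0.96,-0.2,0.22,0.27,0.01,0,0,1.08,-0.2,0.23,0.285,0.02,0,0,1.2,-0.2,0.236,0.292,0.0256,0,0,1.32,-0.2]

```text
clock: 12.28
eef_pos: [464.4, 11.5, 178.9]
tcp_rot: [-3.139, 0.0, 1.398]
contact_force: [1.1, 0.4, -0.1]
opening: 0.401
grasp_force: 0.0
```

```bash
python3 - <<'E'
from h import *
tl=tool(0.02); plan(np.array([492,5.5,52.6])+tl.apply([0,0,-1])*130, tl)
E
```

```text
pos [464.4  11.5 178.9] rpy [-3.139  0.     1.398] q [0.02 0.17 2.02 0.   0.96 0.19] t 12.28
shift [-0.0015  0.0012 -0.0009] rot [-0.1757  0.1485  1.372 ]
```

Call:
send_rows:
  targets: [-0.001,0.001,-0.001,-0.176,0.1485,1.372,-0.2,-0.001,0.001,-0.001,-0.176,0.1485,1.372,-0.2,-0.001,0.001,-0.001,-0.176,0.1485,1.372,-0.2,-0.001,0.001,-0.001,-0.176,0.1485,1.372,-0.2,-0.001,0.001,-0.001,-0.176,0.1485,1.372,-0.2,-0.001,0.001,-0.001,-0.176,0.1485,1.372,-0.2,-0.001,0.001,-0.001,-0.176,0.1485,1.372,-0.2,-0.001,0.001,-0.001,-0.176,0.1485,1.372,-0.2,-0.001,0.001,-0.001,-0.176,0.1485,1.372,-0.2,-0.001,0.001,-0.001,-0.176,0.1485,1.372,-0.2,-0.001,0.001,-0.001,-0.176,0.1485,1.372,-0.2,-0.001,0.001,-0.001,-0.176,0.1485,1.372,-0.2]

```text
clock: 13.28
eef_pos: [466.0, 8.4, 180.7]
tcp_rot: [3.103, -0.208, 0.022]
contact_force: [-0.1, 0.2, 0.1]
opening: 0.399
grasp_force: 0.0
```

Call:
send_rows:
  targets: [0,0,0,0,0,0,-0.2,0,0,0,0,0,0,-0.2]

```text
clock: 13.45
eef_pos: [467.0, 8.4, 181.3]
tcp_rot: [3.102, -0.208, 0.033]
contact_force: [-0.9, -0.5, -0.2]
opening: 0.401
grasp_force: 0.0
```

```bash
python3 - <<'E'
from h import *
tl=tool(0.02); plan(np.array([492,5.5,52.6])+tl.apply([0,0,-1])*130, tl)
f=cams.grab_frame('wrist'); d=np.array([492,5.5,52.6]); u,v=w2p(f,d).round().astype(int); print(u,v)
im=np.zeros((600,800,3),np.uint8); im[:300,:400]=cv2.resize(f['color'],(400,300)); 
u0,v0=max(0,min(u-50,412)),max(0,min(v-60,264)); print(u0,v0,w2p(f,d+tl.apply([0,0,-1])*30))
im[:480,400:]=crop(f,u0,v0,100,120,4); cv2.imwrite('pics/w6.png',im)
E
```

```text
pos [467.    8.4 181.3] rpy [ 3.102 -0.208  0.033] q [ 0.05  0.07  2.15 -0.06  0.72  1.63] t 13.45
shift [-0.0019 -0.0015  0.0011] rot [-0.0006 -0.0022  0.0085]
255 181
205 121 [254.52125195 191.51344817]
```

View pics/w6.png

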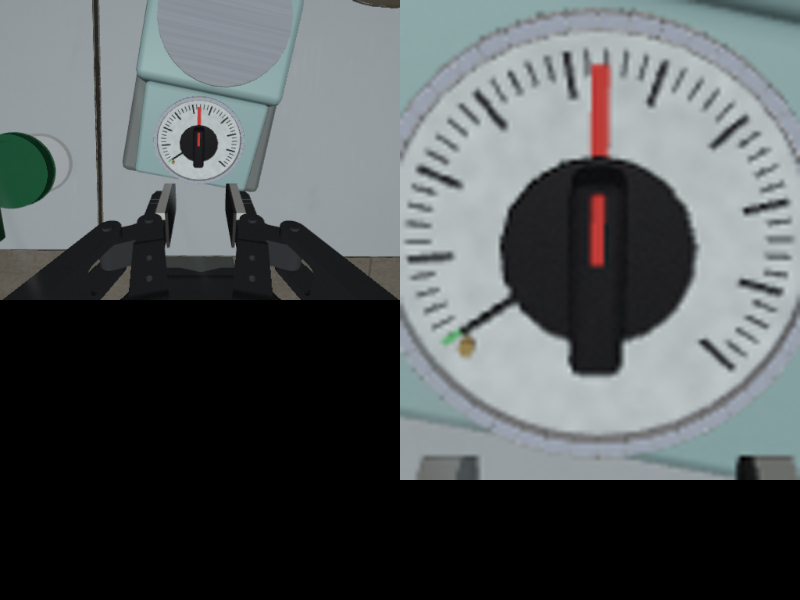

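The dial is close up in the crop: bar vertical at x≈598 with its top face from y≈188 to 375, disc centre (598,249), red tip (601,65), green mark (452,338) and brass pin (467,346). The dial circle runs from y 12 to 457. The jar is well clear.

```bash
python3 - <<'E'
from h import *
f=cams.grab_frame('wrist'); C=lambda x,y:(f,205+(x-400+.5)/4-.5,121+(y+.5)/4-.5)
t=cams.grab_frame("top"); s=cams.grab_frame("scene")
T=lambda x,y:(t,200+(x-400+.5)/5-.5,200+(y-300+.5)/5-.5); S=lambda x,y:(s,180+(x+.5)/5-.5,185+(y-300+.5)/5-.5)
w=dict(f); w["xyz"]=np.array([541.239,28.222,381.696]); w["attitude"]=np.array([2.8196236,-.00046958,1.15133417])
d=tri([T(577.5,417.5),S(131,449),(w,217,51),C(599,234.5)]); print("dial",d.round(1))
tl=tool(0.02); ax=tl.apply([0,0,-1]); bx=tl.apply([1,0,0])
to=lambda p:[(p[0]-205+.5)*4+400,(p[1]-121+.5)*4]
for h in (0,8,11,14,28,33,38): print(h,[np.round(to(w2p(f,d+ax*h+bx*a))) for a in (-55,-23,-22,0,22,23,42,55)])
plan(d+ax*45,tl); plan(d+ax*16,tl)
E
```

```text
[array([-0.3, -0.2]), array([-0.3,  0. ]), array([-0.8,  2.1]), array([0. , 1.7])]
dial [492.7   5.7  52.3]
0 [array([598., 449.]), array([599., 331.]), array([599., 328.]), array([600., 242.]), array([600., 152.]), array([600., 147.]), array([601.,  66.]), array([601.,   8.])]
8 [array([598., 464.]), array([599., 343.]), array([599., 340.]), array([599., 252.]), array([600., 159.]), array([600., 155.]), array([601.,  71.]), array([601.,  11.])]
11 [array([598., 469.]), array([599., 348.]), array([599., 344.]), array([599., 255.]), array([600., 162.]), array([600., 158.]), array([600.,  73.]), array([601.,  13.])]
14 [array([598., 475.]), array([599., 353.]), array([599., 349.]), array([599., 259.]), array([600., 165.]), array([600., 161.]), array([600.,  75.]), array([601.,  14.])]
28 [array([597., 504.]), array([598., 376.]), array([598., 372.]), array([599., 279.]), array([599., 180.]), array([599., 175.]), array([600.,  85.]), array([600.,  21.])]
33 [array([597., 515.]), array([598., 385.]), array([598., 381.]), array([599., 286.]), array([599., 186.]), array([599., 181.]), array([600.,  89.]), array([600.,  24.])]
38 [array([597., 526.]), array([598., 395.]), array([598., 390.]), array([598., 294.]), array([599., 192.]), array([599., 187.]), array([600.,  94.]), array([600.,  27.])]
pos [467.2   8.2 181.6] rpy [ 3.103 -0.209  0.03 ] q [ 0.05  0.07  2.15 -0.06  0.72  1.63] t 13.65
shift [-0.0018 -0.0019  0.0868] rot [-0.0003 -0.0029  0.0057]
pos [467.2   8.2 181.6] rpy [ 3.103 -0.209  0.03 ] q [ 0.05  0.07  2.15 -0.06  0.72  1.63] t 13.65
shift [-0.0019 -0.0019  0.1158] rot [-0.0003 -0.0029  0.0057]
```

Disc top is about 8 mm and bar top about 30 mm above the dial face. I descend to 13 mm above the face, slowly at the end.

Call:
send_rows:
  targets: [-0.002,-0.002,0.03,0,-0.003,0.006,-0.2,-0.002,-0.002,0.06,0,-0.003,0.006,-0.2,-0.002,-0.002,0.08,0,-0.003,0.006,-0.2,-0.002,-0.002,0.09,0,-0.003,0.006,-0.2,-0.002,-0.002,0.1,0,-0.003,0.006,-0.2,-0.002,-0.002,0.107,0,-0.003,0.006,-0.2,-0.002,-0.002,0.112,0,-0.003,0.006,-0.2,-0.002,-0.002,0.116,0,-0.003,0.006,-0.2,-0.002,-0.002,0.118,0,-0.003,0.006,-0.2,-0.002,-0.002,0.118,0,-0.003,0.006,-0.2,-0.002,-0.002,0.118,0,-0.003,0.006,-0.2]

```text
clock: 14.57
eef_pos: [489.9, 6.3, 66.2]
tcp_rot: [3.104, -0.207, 0.022]
contact_force: [1.5, 0.3, -0.1]
opening: 0.402
grasp_force: 0.0
```

```bash
python3 - <<'E'
from h import *
d=np.array([492.7,5.7,52.3]); tl=tool(0.02); plan(d+tl.apply([0,0,-1])*12.5,tl)
E
```

```text
pos [489.9   6.3  66.2] rpy [ 3.104 -0.207  0.022] q [ 0.04  0.31  2.2  -0.1   0.43  1.68] t 14.57
shift [-0.0001  0.0002  0.0017] rot [-0.0002 -0.0008 -0.0018]
```

Aligned within 0.2 mm and touching nothing. I close at minimum force.

Call:
send_rows:
  targets: [0,0,0,0,0,0,-0.5,0,0,0,0,0,0,-0.8,0,0,0,0,0,0,-0.8,0,0,0,0,0,0,-0.8,0,0,0,0,0,0,-0.8,0,0,0,0,0,0,-0.8]
  grip_force: 20

```text
clock: 15.07
eef_pos: [489.9, 6.6, 66.3]
tcp_rot: [3.104, -0.207, 0.022]
contact_force: [-2.3, 2.4, 6.0]
opening: 0.139
grasp_force: 25.3
```

Call:
send_rows:
  targets: [0,0,0,0,0,-0.03,-0.8,0,0,0,0,0,-0.08,-0.8,0,0,0,0,0,-0.15,-0.8,0,0,0,0,0,-0.22,-0.8,0,0,0,0,0,-0.3,-0.8,0,0,0,0,0,-0.3,-0.8,0,0,0,0,0,-0.3,-0.8]

```text
clock: 15.65
eef_pos: [489.9, 6.6, 66.3]
tcp_rot: [3.044, -0.187, 0.328]
contact_force: [-2.2, 3.1, 6.1]
opening: 0.139
grasp_force: 25.3
```

```bash
python3 - <<'E'
from h import *
d=np.array([492.7,5.7,52.3]); tl=tool(0.32); plan(d+tl.apply([0,0,-1])*13.5,tl); s=r.sense(); print(s["contact_force"],s["wrist_torque"])
E
```

```text
pos [489.9   6.6  66.3] rpy [ 3.044 -0.187  0.328] q [ 0.04  0.31  2.2  -0.1   0.43  1.38] t 15.65
shift [-0.0003  0.0003  0.0008] rot [-0.0001 -0.0011 -0.0013]
[-2.20491519  3.10533553  6.12401103] [0.528388   0.26461261 0.09593512]
```

Call:
send_rows:
  targets: [0,0,-0.001,0,0,-0.05,-0.8,0,0,-0.001,0,0,-0.12,-0.8,0,0,-0.001,0,0,-0.2,-0.8,0,0,-0.001,0,0,-0.28,-0.8,0,0,-0.001,0,0,-0.36,-0.8,0,0,-0.001,0,0,-0.44,-0.8,0,0,-0.001,0,0,-0.52,-0.8,0,0,-0.001,0,0,-0.6,-0.8,0,0,-0.001,0,0,-0.68,-0.8,0,0,-0.001,0,0,-0.76,-0.8,0,0,-0.001,0,0,-0.8,-0.8,0,0,-0.001,0,0,-0.8,-0.8]

```text
clock: 16.65
eef_pos: [489.3, 6.4, 66.4]
tcp_rot: [2.941, -0.06, 1.126]
contact_force: [2.9, -0.1, -9.4]
opening: 0.138
grasp_force: 23.0
```

Call:
send_rows:
  targets: [0,0,0,0,0,-0.05,-0.8,0,0,0,0,0,-0.12,-0.8,0,0,0,0,0,-0.2,-0.8,0,0,0,0,0,-0.28,-0.8,0,0,0,0,0,-0.36,-0.8,0,0,0,0,0,-0.44,-0.8,0,0,0,0,0,-0.52,-0.8,0,0,0,0,0,-0.6,-0.8,0,0,0,0,0,-0.68,-0.8,0,0,0,0,0,-0.76,-0.8,0,0,0,0,0,-0.8,-0.8,0,0,0,0,0,-0.8,-0.8]

```text
clock: 17.65
eef_pos: [489.3, 6.4, 66.4]
tcp_rot: [2.958, 0.101, 1.909]
contact_force: [3.3, 0.1, -10.8]
opening: 0.131
grasp_force: 22.8
```

```bash
python3 - <<'E'
from h import *
d=np.array([492.7,5.7,52.3]); tl=tool(1.92); plan(d+tl.apply([0,0,-1])*13.5,tl); s=r.sense(); print(s["contact_force"],s["wrist_torque"], "about axis",R.from_euler('xyz',s["tcp_rot"]).inv().apply(s["wrist_torque"]))
E
```

```text
pos [489.3   6.4  66.4] rpy [2.958 0.101 1.909] q [ 0.04  0.31  2.2  -0.1   0.43 -0.22] t 17.65
shift [-0.0003  0.0004  0.0011] rot [-0.0002 -0.0003 -0.0016]
[  3.26919798   0.12818783 -10.83619919] [ 0.17650172 -0.11522906  0.01114797] about axis [-0.16754735  0.12505036  0.02907166]
```

Call:
send_rows:
  targets: [0,0,0.0006,0,0,-0.05,-0.8,0,0,0.0006,0,0,-0.1,-0.8,0,0,0.0006,0,0,-0.15,-0.8,0,0,0.0006,0,0,-0.18,-0.8,0,0,0.0006,0,0,-0.18,-0.8]

```text
clock: 18.07
eef_pos: [489.3, 6.4, 66.3]
tcp_rot: [2.979, 0.132, 2.086]
contact_force: [-1.4, 1.2, 1.0]
opening: 0.136
grasp_force: 24.5
```

```bash
cat > q.py <<'E'
from h import *
d=np.array([492.7,5.7,52.3]); tl=tool(2.22); plan(d+tl.apply([0,0,-1])*13.5,tl); s=r.sense(); print(s["contact_force"].round(1), "about axis",R.from_euler('xyz',s["tcp_rot"]).inv().apply(s["wrist_torque"]).round(3))
E
python3 q.py
```

```text
pos [489.3   6.4  66.3] rpy [2.979 0.132 2.086] q [ 0.04  0.31  2.2  -0.1   0.43 -0.4 ] t 18.07
shift [-0.0004  0.0003  0.0009] rot [-1.000e-04 -3.000e-04 -1.232e-01]
[-1.4  1.2  1. ] about axis [ 0.182  0.42  -0.013]
```

Call:
send_rows:
  targets: [0,0,0,0,0,-0.03,-0.8,0,0,0,0,0,-0.06,-0.8,0,0,0,0,0,-0.06,-0.8]

```text
clock: 18.32
eef_pos: [489.3, 6.4, 66.3]
tcp_rot: [2.987, 0.141, 2.146]
contact_force: [-2.6, 1.7, 2.1]
opening: 0.134
grasp_force: 24.7
```

```bash
python3 q.py
```

```text
pos [489.3   6.4  66.3] rpy [2.987 0.141 2.146] q [ 0.04  0.31  2.2  -0.1   0.43 -0.46] t 18.32
shift [-0.0004  0.0003  0.0009] rot [-0.0001 -0.0003 -0.0634]
[-2.6  1.7  2.1] about axis [ 0.212  0.503 -0.013]
```

Call:
send_rows:
  targets: [0,0,0,0,0,-0.02,-0.8,0,0,0,0,0,-0.02,-0.8]

```text
clock: 18.48
eef_pos: [489.3, 6.4, 66.3]
tcp_rot: [2.99, 0.145, 2.167]
contact_force: [-3.6, 2.2, 4.7]
opening: 0.138
grasp_force: 25.2
```

```bash
python3 q.py
```

```text
pos [489.3   6.4  66.3] rpy [2.99  0.145 2.167] q [ 0.04  0.31  2.2  -0.1   0.43 -0.48] t 18.48
shift [-0.0004  0.0002  0.0009] rot [-0.0001 -0.0003 -0.0424]
[-3.6  2.2  4.7] about axis [0.315 0.62  0.009]
```

Call:
send_rows:
  targets: [0,0,0,0,0,-0.02,-0.8,0,0,0,0,0,-0.02,-0.8]

```text
clock: 18.65
eef_pos: [489.3, 6.4, 66.3]
tcp_rot: [2.993, 0.148, 2.187]
contact_force: [-4.8, 1.9, 5.8]
opening: 0.132
grasp_force: 25.4
```

```bash
python3 q.py
```

```text
pos [489.3   6.4  66.3] rpy [2.993 0.148 2.187] q [ 0.04  0.31  2.2  -0.1   0.43 -0.5 ] t 18.65
shift [-0.0004  0.0002  0.0009] rot [-0.     -0.0003 -0.0223]
[-4.8  1.9  5.8] about axis [0.36  0.674 0.213]
```

Call:
send_rows:
  targets: [0,0,0,0,0,-0.015,-0.8,0,0,0,0,0,-0.015,-0.8]

```text
clock: 18.82
eef_pos: [489.3, 6.4, 66.3]
tcp_rot: [2.995, 0.149, 2.201]
contact_force: [-4.4, 1.8, 5.2]
opening: 0.132
grasp_force: 27.1
```

```bash
python3 q.py
```

```text
pos [489.3   6.4  66.3] rpy [2.995 0.149 2.201] q [ 0.04  0.31  2.2  -0.1   0.43 -0.52] t 18.82
shift [-0.0004  0.0002  0.0009] rot [ 0.     -0.0004 -0.0083]
[-4.4  1.8  5.2] about axis [0.371 0.608 0.464]
```

The torque about the knob axis rose to 0.46 N·m at about 2.18 rad, so the pointer is on its stop. I ease off the preload, open and retreat along the axis.

Call:
send_rows:
  targets: [0,0,0,0,0,0.018,-0.8,0,0,0,0,0,0.018,-0.8]

```text
clock: 18.98
eef_pos: [489.3, 6.4, 66.3]
tcp_rot: [2.992, 0.147, 2.182]
contact_force: [-3.5, 2.8, 6.8]
opening: 0.136
grasp_force: 25.3
```

```bash
python3 q.py
```

```text
pos [489.3   6.4  66.3] rpy [2.992 0.147 2.182] q [ 0.04  0.31  2.2  -0.1   0.43 -0.5 ] t 18.98
shift [-0.0004  0.0003  0.0009] rot [-0.     -0.0003 -0.0274]
[-3.5  2.8  6.8] about axis [0.334 0.668 0.069]
```

Call:
send_rows:
  targets: [0,0,0,0,0,0,-0.6,0,0,0,0,0,0,-0.4,0,0,0,0,0,0,-0.2,0,0,0,0,0,0,-0.2,0,0,-0.01,0,0,0,-0.2,0,0,-0.03,0,0,0,-0.2,0,0,-0.06,0,0,0,-0.2,0,0,-0.09,0,0,0,-0.2,0,0,-0.12,0,0,0,-0.2,0,0,-0.12,0,0,0,-0.2,0,0,-0.12,0,0,0,-0.2,0,0,-0.12,0,0,0,-0.2]

```text
clock: 19.98
eef_pos: [464.8, 10.3, 183.7]
tcp_rot: [2.992, 0.148, 2.184]
contact_force: [-0.3, 0.7, 0.2]
opening: 0.398
grasp_force: 0.0
```

```bash
python3 - <<'E'
from h import *
d=np.array([492.7,5.7,52.3]); tl=tool(0.02); ax=tl.apply([0,0,-1]); bx=tl.apply([1,0,0]); by=np.cross(ax,bx)
for n in("wrist","top"):
    f=cams.grab_frame(n); print(n,w2p(f,d).round(1)); c=f["color"].astype(int)
    # sample dial plane on polar grid: redness / greenness / darkness by angle in dial frame (deg, CCW from scale x)
    for nm,fn in dict(red=lambda p:p[2]-max(p[0],p[1])>50,green=lambda p:p[1]-max(p[0],p[2])>30).items():
        H=[]
        for a in np.arange(0,360,1):
            for rad in np.arange(25,50,1.):
                # angle a in scale frame: bar angle +9.2+~1 deg
                th=np.radians(a)-(.02+np.radians(9.2)); u,v=np.rint(w2p(f,d+ax*3+rad*(np.cos(th)*bx+np.sin(th)*by))).astype(int)
                if 0<=u<512 and 0<=v<384 and fn(c[v,u]): H.append((a,rad))
        H=np.array(H); print(nm,len(H),H.mean(0).round(1) if len(H) else '',H.min(0) if len(H) else '',H.max(0) if len(H) else '')
E
python3 q.py
```

```text
wrist [256.7 179. ]
red 129 [135.5  33.6] [132.  25.] [139.  43.]
green 5 [135.6  45.2] [135.  44.] [136.  46.]
top [234.8 222.8]
red 9 [152.9  25.2] [150.  25.] [156.  26.]
green 0   
pos [464.3  10.3 182.5] rpy [2.994 0.146 2.184] q [ 0.05  0.06  2.15 -0.07  0.73 -0.53] t 20.08
shift [-0.0009  0.001   0.1199] rot [-0.0013 -0.0011 -0.0247]
[-0.5  0.1 -0.5] about axis [ 0.049  0.077 -0.025]
```

Wrist image: red pointer at 135.5°, green mark at 135.6°, so it is home. I back the arm clear and check numerically that the scale did not shift.

```bash
python3 -c "
from h import *
rel([400,60,280]);rel([300,320,290])"
```

```text
pos [464.3  10.3 182.5] rpy [2.994 0.146 2.184] q [ 0.05  0.06  2.15 -0.07  0.73 -0.53] t 20.08
shift m [ 0.0626 -0.0078 -0.1101]
pos [464.3  10.3 182.5] rpy [2.994 0.146 2.184] q [ 0.05  0.06  2.15 -0.07  0.73 -0.53] t 20.08
shift m [ 0.3284  0.0667 -0.1489]
```

Call:
send_rows:
  targets: [0.02,-0.003,-0.035,0,0,0,-0.2,0.045,-0.006,-0.08,0,0,0,-0.2,0.063,-0.008,-0.11,0,0,0,-0.2,0.1,0.002,-0.115,0,0,0,-0.2,0.14,0.013,-0.12,0,0,0,-0.2,0.18,0.024,-0.125,0,0,0,-0.2,0.22,0.036,-0.13,0,0,0,-0.2,0.26,0.047,-0.137,0,0,0,-0.2,0.3,0.058,-0.144,0,0,0,-0.2,0.328,0.067,-0.149,0,0,0,-0.2,0.328,0.067,-0.149,0,0,0,-0.2,0.328,0.067,-0.149,0,0,0,-0.2]

```text
clock: 21.08
eef_pos: [300.0, 320.9, 289.6]
tcp_rot: [2.995, 0.148, 2.188]
contact_force: [0.0, -0.5, 0.8]
opening: 0.402
grasp_force: 0.0
```

```bash
python3 - <<'E'
from h import *
for n in("top","scene"):
    f=cams.grab_frame(n); a=cv2.resize(cv2.imread(f"pics/{n}0.png"),(512,384),interpolation=cv2.INTER_AREA)
    g=lambda x:np.float32(cv2.cvtColor(x,cv2.COLOR_BGR2GRAY)); A,B=g(a),g(f["color"])
    regs=dict(front=(203,225,60,20),right=(255,170,25,70),bottles=(235,100,50,38),jar=(145,212,45,45)) if n=="top" else dict(front=(165,215,60,35),side=(230,210,50,35),bottle=(275,155,20,45),jar=(110,185,45,40))
    for k,(x,y,w,h) in regs.items(): print(n,k,np.round(cv2.phaseCorrelate(A[y:y+h,x:x+w],B[y:y+h,x:x+w]),2)[0] if 0 else cv2.phaseCorrelate(A[y:y+h,x:x+w],B[y:y+h,x:x+w]))
    hsv=f["color"].astype(int)
    d=np.array([492.7,5.7,52.3]); u,v=w2p(f,d).astype(int)
    m=(hsv[...,2]-hsv[...,:2].max(2)>40); ys,xs=np.nonzero(m[v-25:v+25,u-25:u+25]); print("red rel dial",xs.mean()-25,ys.mean()-25,len(xs))
s=r.sense(); print(s["clock"],s["eef_pos"].round(),s["qvel"].round(3))
E
```

```text
top front ((-0.13228501908018941, 0.011433441802832789), 0.8149479826291403)
top right ((0.5834948994817211, 0.09342175483657655), 1.0138150930404664)
top bottles ((-0.029207105332549332, -0.04758087707944725), 1.0055540730953216)
top jar ((0.4489411496392606, 0.45795202139665747), 0.9904071417561284)
red rel dial -5.9375 6.8125 16
scene front ((-0.02624314378753212, 0.2976877117106902), 0.9804486672083537)
scene side ((0.014166613143260065, -0.08267444913437316), 0.9883774532212152)
scene bottle ((-0.10616624415132314, 0.5583540181944429), 1.0252560806274413)
scene jar ((0.5509779371889216, 0.014752815650496132), 0.9919588218794929)
red rel dial -11.095238095238095 -2.571428571428573 21
21.1833 [301. 319. 290.] [-0.024 -0.016  0.004 -0.001  0.003  0.002]
```

No shift in the scale or bystanders beyond sub-pixel noise. Handing in.

```bash
python3 -c "
from rig import r
print(r.sign_off())"
```

```text
the job is handed in; nothing more can be done
None
```

I handed the job in at about 21 s: the pan is empty, the pots are nested yellow in blue in white, the red pointer is on its zero stop at the green mark, and the images show no shift of the scale, jar or bottle beyond about half a pixel.

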